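# Set a square flush on a carving blank

## Robot

A 6-joint arm with a two-finger parallel gripper is mounted at the origin on the work surface. World frame = base frame: x ahead of the robot, y to its left, z up, the work surface at z = 0. Lengths are in m, angles in degrees, forces in N, time in s.
With the tool pointing down it reaches from about 0.4 to 0.825 m from the base axis. Payload 7 kg.
Tool frame: the origin (TCP) lies at the very end of the fingers, on their centre line; the grasp point (between the pads) lies 19 mm behind it (r.hold_point_z is the distance from the TCP to the grasp point, in m); z points along the fingers, y is the direction in which the jaws open and shut (so a half turn about z gives the same grasp; the last joint's range is limited). The gripper opens to 88 mm and grips with 3 to 60 N. Pads are 19 mm wide; open, the fingers measure 130 mm over their backs; the gripper's body (78 mm by 193 mm) begins 47 mm behind the grasp point.
Start: joints at [-49.326, 20.546, 0.682, 0, -70.136, -16.507], TCP at [0.276, -0.616, 0.227] pointing down, gripper open.
Joint ranges: [-176.03, 176.03], [-82.01, 121.73], [-58.28, 71.71], [-173.87, 95.51], [-174.79, -0.11], [-173.66, 173.66]. Speed limits (degrees/s): [136.94, 136.94, 172.46, 180, 180, 180].

## Interface

Orientations are given as [roll, pitch, yaw] about the fixed x, y, z axes, in that order (R = Rz(yaw) Ry(pitch) Rx(roll)).
In Python, from plant import r gives the robot as it stands. The module is installed in compiled form; this text tells all that it offers.
- The arm moves only by the shell command python3 -m inch 'ROWS' [FORCE]. ROWS is text: rows parted by semicolons, each of 7 numbers parted by spaces: the shift along the tool's x, y, z in m, then the turn, a rotation vector about the tool's x, y, z in rad, then the opening, from 0 (shut) to 1 (fully open). In form: tx ty tz ax ay az jaw; .... A call has 1 to 20 rows; each row shifts and turns the commanded pose from where the row before left it, along the tool's axes as they then stand; what a row does not reach is not made up. A row lasts 1/12 s, in which the tool goes at most 41.7 mm and 7.16 degrees, less where a joint would pass 70% of its speed; a pose out of reach is approached as far as the arm can. A call with a gripper value outside its range is refused whole. The fingers move at their own pace and stop on an object; FORCE is the grip in N (left out, the last holds). Time passes only in rows, so rows that do not move let the fingers close. It gives the time, the measured TCP pose, the force and the opening at its end, in the units of the state.
- r.get_state(): the state, without advancing time (a new reading comes with each control period).
- r.capture(name): name is "scene" or "top" or "wrist"; returns the picture (420x560x3 uint8, red, green, blue); there is no depth.
- r.camera_params(name): a dict with "vfov" (degrees; the focal length in pixels is half the picture's height over the tangent of half this angle, whatever the lens; pixels are square), "cx", "cy" (the principal point, pixels), "distortion" ([k1, k2, p1, p2, k3] as OpenCV has them; the pictures are not rectified), "R" (3x3) and "t" (3): a world point X has camera coordinates R X + t. Camera axes: x right, y down, z forward; pixel columns grow to the right and rows downward; lengths in m; the calibration is good to about 2 mm. A picture is of the moment at which its call begins: read the wrist's pose just before it. camera_params takes no time and is no camera call; for the wrist camera it gives the pose at the moment of the call.
- r.close_job(): hands the job in, once; it reports no verdict.
Trained networks look in the newest picture that a camera, given by its name, has taken for a name from the list of things; names that differ only in an ending like _2 or _b are one class to them, and where a whole thing is asked for, a point or a joint stands for the part that bears it (a point fixed in the world has none). Each returns a list of dicts, best first, with "p" (0 to 1); they miss things now and then, are a little off and sometimes report something else, mostly with a low value. They report only what shows in the picture. A call takes as long as a camera call. They do not tell look-alikes from the thing itself.
- r.recognise(target, camera): "xy" ([column, row] in pixels, amid what is visible of it).
The state is a dict: "time_s": time; "joints": joint angles; "qd": joint speeds; "joint_torque": joint torques, N m; "tcp_pos": TCP position; "eef_rot": TCP orientation; "contact_force": force on the tool from outside, world axes, zero at the start; "moment": the same for the moment, N m; "gripper_width": finger opening in m.
Only numpy, scipy, OpenCV 4.12 (cv2) and the standard library are available. Lean on these libraries where they do the work, as an engineer would, in place of code of your own. Each camera call takes 0.05 s, during which the arm holds its last target.

## Task

Draw the square out from under the tool rack by its wooden stock and put it down on the bare bench, then take it again by the small wooden grip on its blade and carry it to the clamped carving blank. Lay it there with the blade flat on the top and the stock gently pushed flush, along its whole length, against the blank's long face on the robot's side, the blade's outer edge (the one at the corner end of the stock) on the pencil line. Leave the whetstone, mallet and oil jar where they are.

Things in the scene. Friction and masses are not known exactly. Their poses are not given: they have to be found in the camera images.
- square: loose L-shaped square, 0.10-0.19 kg, balance point over the blade. Origin: blade centre line, stock's inner face, blade's underside. x along the blade, y along the stock, z up. In mm: aluminium blade x 0..150, y -20..20, z 0..4; dark wooden stock x -24..0, y -20..100, z -12..4 (12 below the blade). Starts level, stock on the bench, blade under the rack's shelf
- stock_corner (a point): point on the stock's inner face at the corner end (square x 0, y -20, z -6 mm); axes as the square
- stock_end (a point): point on the stock's inner face at the free end (square x 0, y +100, z -6 mm); axes as the square
- blade_tip (a point): middle of the blade's far end, on its underside (square x 150, y 0, z 0 mm); axes as the square. On the bare bench the square rests on its stock and this tip, tilted about 4.5 degrees
- blade_edge (a point): middle of the blade's outer edge, the one in line with the corner end of the stock, on its underside (square x 75, y -20, z 0 mm); axes as the square
- grip (a point): centre of the wooden grip on top of the blade (square x 40..110, y -10..10, z 4..16 mm; this point 75, 0, 10); axes as the square
- blank: pale wooden carving blank, fixed to the bench: 150 mm along its x, 220 along its y, 60 high. Origin under its centre. The long face on the robot's side lies at blank x = -75 mm. Two steel bench dogs, 45 mm high, stand behind its far face.
- line: dark pencil line, 2 mm wide and 148 long, across the blank's top; origin at its middle on the blank's top, x along the line (parallel to the blank's x). The square must lie to its +y side.
- rack: low dark wooden tool rack, fixed. Origin on the bench under the middle of its front edge; x points into it, away from the robot. 150 mm deep (x), 200 wide (y). Floor board 12 mm thick, shelf from 40 to 48 mm height, 10 mm cheeks at the sides, open in front; gouges on the shelf's rear third, top at 70 mm. The stock starts about 38 mm in front of it, the blade level on its floor board
- stone: bystander: whetstone on a wooden base, 170 x 58 x 28 mm, origin under its centre, x along its length
- mallet: bystander: round wooden carver's mallet standing on its head, 88 mm across, 200 mm high, origin under its centre
- oil: bystander: amber oil jar with a black lid, 60 mm across, 90 mm high, origin under its centre
There are look-alikes about, which are no part of the job. Of the things like the square, leave any that is blue or turquoise; of the rest the smaller one is meant.

How it is judged (in metres and radians):
On the way, in this order (a step that is already met when the one before it is completed fails the run):
1. the square is out from under the rack, lying on the bare bench, let go and at rest ((x of blade_tip in the frame of rack below -0.003 m or y of blade_tip in the frame of rack above 0.13 m or y of blade_tip in the frame of rack below -0.13 m) and height (world z) of square between 0.006 and 0.018 m and height (world z) of blade_tip below 0.008 m and angle between square's own z axis and vertical below 0.15 rad and contact force between the fingers and square below 0.05 N and linear speed of square below 0.02 m/s), for 0.2 s.
2. the square is lifted again, held by the grip on its blade (contact force between the fingers and square above 1 N and x of the grasp point in the frame of square between 0.025 and 0.125 m and y of the grasp point in the frame of square between -0.025 and 0.025 m and height (world z) of square above 0.045 m), for 0.2 s.
At the end, for the whole second after the job is handed in: blade flat on the blank's top (within 2.5 mm) pointing away from the robot, both ends of the stock's inner face within 2 mm of the blank's robot-side long face and within its length, blade's outer edge within 6 mm of the pencil line, square on the line's +y side, let go and at rest (x of stock_corner in the frame of blank between -0.0772 and -0.073 m and y of stock_corner in the frame of blank between -0.115 and 0.115 m and x of stock_end in the frame of blank between -0.0772 and -0.073 m and y of stock_end in the frame of blank between -0.115 and 0.115 m and z of square in the frame of blank between 0.0575 and 0.0625 m and z of blade_tip in the frame of blank between 0.0575 and 0.0625 m and x of blade_tip in the frame of blank above 0.06 m and angle between the z axis of square and the z axis of blank, either way round below 0.035 rad and y of blade_edge in the frame of line between -0.006 and 0.006 m and linear speed of square below 0.01 m/s); the robot touches nothing.
It fails at once if the square is pressed on the blank with more than 40 N (contact force between square and blank above 40 N).
It fails at once if the whetstone is moved by more than 10 mm (distance of stone from where it was at the start of the episode above 0.01 m).
It fails at once if the mallet is moved by more than 10 mm (distance of mallet from where it was at the start of the episode above 0.01 m).
It fails at once if the oil jar is moved by more than 10 mm (distance of oil from where it was at the start of the episode above 0.01 m).
It also fails if it takes over 64 s, if anything falls off the work surface, if the arm or the gripper's body presses on something with over 40 N, if the wrist force passes 120 N, or if a joint passes its speed limit or range.

## Working session

There is one attempt and no reset: what is moved stays moved. The work goes in short steps, Python scripts to look and compute and a shell command to move; the robot and the scene stay as the last step left them, time stands still between calls to the robot, and variables do not carry over. Pictures are saved under pics/ and viewed, and the job is handed in when it is done.

```bash
mkdir -p pics
cat > h.py <<'E'
import numpy as np, cv2
from plant import r
from scipy.spatial.transform import Rotation as Ro
def cam(n):
    p=r.camera_params(n); f=210/np.tan(np.radians(p['vfov']/2))
    return np.array([[f,0,p['cx']],[0,f,p['cy']],[0,0,1.]]),np.array(p['distortion'],float),np.array(p['R']),np.array(p['t'])
def snap(n,name):
    c=cam(n); im=r.capture(n); cv2.imwrite(f'pics/{name}.png',im[:,:,::-1]); return im,c
def ray(c,uv,z):
    K,d,R,t=c
    u=cv2.undistortPoints(np.array([[uv]],float),K,d)[0,0]
    D=R.T@np.array([u[0],u[1],1]); C=-R.T@t
    return C+D*(z-C[2])/D[2]
def proj(c,X):
    K,d,R,t=c
    return cv2.projectPoints(np.array(X,float).reshape(-1,3),cv2.Rodrigues(R)[0],t,K,d)[0][:,0]
E
python3 - <<'E'
from h import *
s=r.get_state(); print(s['time_s'],s['tcp_pos'],s['eef_rot'],s['gripper_width'],r.hold_point_z)
for n in ['scene','top','wrist']:
    im,c=snap(n,n+'0'); print(n,-c[2].T@c[3],c[0][0],c[1])
    for t in ['square','stock_corner','stock_end','grip','blank','line','rack','stone','mallet','oil']:
        if n=='wrist': continue
        try: print(t,[(np.round(q['xy'],1),round(q['p'],2)) for q in r.recognise(t,n)])
        except Exception as e: print(t,e)
print(r.get_state()['time_s'])
E
```

```text
0.0 [ 0.27613348 -0.61540271  0.22563022] [ 1.79906046e+02 -7.37840102e-03 -1.55840872e+02] 0.0876020894763917 0.0188
scene [ 1.30509903 -0.31457977  1.28344035] [541.15008361   0.         282.71094954] [-0.05159667  0.          0.          0.          0.        ]
square [(array([301.7, 138.7]), 0.92), (array([144.7, 167.6]), 0.61), (array([205.6, 246.2]), 0.59)]
stock_corner [(array([ 97.7, 276.4]), 0.94), (array([147.9, 167.2]), 0.77), (array([206.9, 248. ]), 0.71), (array([304. , 139.8]), 0.69)]
stock_end [(array([139. , 167.3]), 0.91), (array([307.6, 138.1]), 0.78), (array([208.4, 247.5]), 0.67), (array([103. , 276.8]), 0.56)]
grip [(array([141.9, 169.9]), 0.85), (array([202.3, 247.9]), 0.64), (array([306. , 140.2]), 0.64)]
blank []
line [(array([300.1, 216.2]), 0.22)]
rack [(array([225.3, 287.3]), 0.66)]
stone [(array([202.4, 246.2]), 0.69), (array([301.3, 217.2]), 0.56)]
mallet [(array([325.9, 261.8]), 0.72), (array([202.9, 248.7]), 0.18)]
oil [(array([423.2, 130. ]), 0.57)]
top [ 0.47704398 -0.02828216  1.06964105] [399.82920533   0.         288.86515836] [-0.03757217  0.     
[... 371 characters left out ...]
4]), 0.77), (array([481.1, 208.4]), 0.68), (array([229.5, 289.8]), 0.63)]
grip [(array([383.9, 199.8]), 0.87), (array([481.1, 209.5]), 0.7), (array([231.4, 291.3]), 0.55)]
blank [(array([182.9, 182.6]), 0.88), (array([383.3, 195. ]), 0.75)]
line []
rack [(array([371.8, 153.4]), 0.67), (array([181.4, 184.8]), 0.58)]
stone [(array([271.7, 208. ]), 0.72), (array([272.9, 130.9]), 0.51), (array([383.6, 198.9]), 0.19)]
mallet [(array([275.8, 131.4]), 0.79), (array([382.7, 197.6]), 0.39)]
oil [(array([100.7, 244.1]), 0.75), (array([383.5, 198.7]), 0.68)]
wrist [ 0.2092164  -0.64518493  0.38458141] [296.85207572   0.         280.68240398] [-0.0145955  0.         0.         0.         0.       ]
1.15
```

View pics/scene0.png

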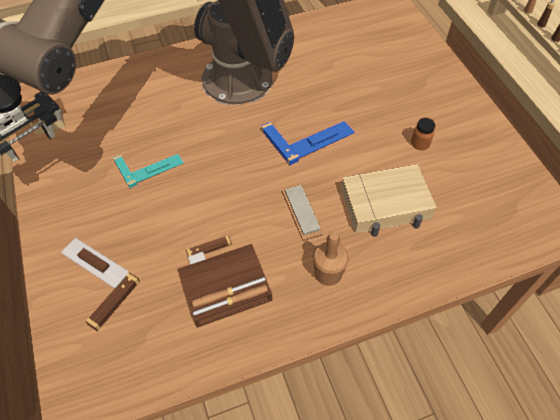

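View pics/top0.png

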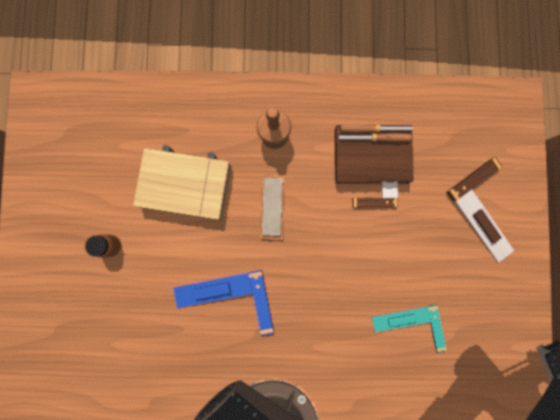

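View pics/wrist0.png

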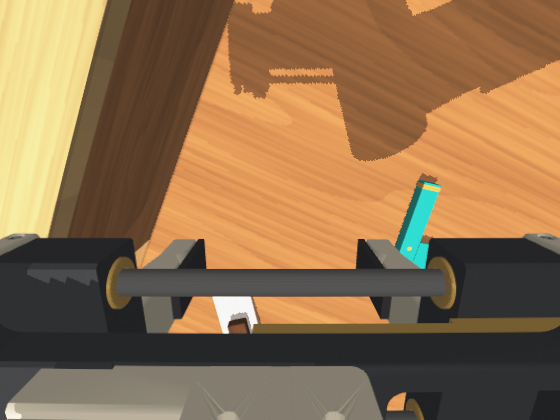

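Run:
```python
import cv2
a=cv2.imread('pics/top0.png')
x=cv2.resize(a[145:225,325:425],None,fx=7,fy=7,interpolation=cv2.INTER_CUBIC);cv2.imwrite('pics/c1.png',x)
x=cv2.resize(a[135:235,125:245],None,fx=6,fy=6,interpolation=cv2.INTER_CUBIC);cv2.imwrite('pics/c2.png',x)
```

```text
(no output)
```

View pics/c1.png

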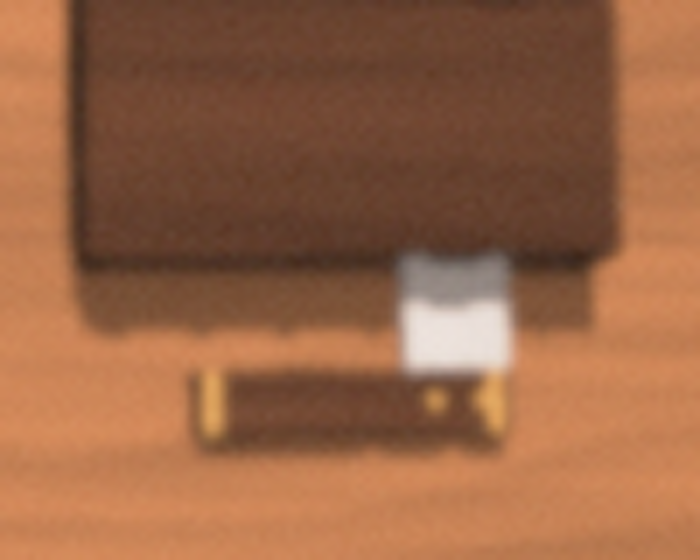

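View pics/c2.png

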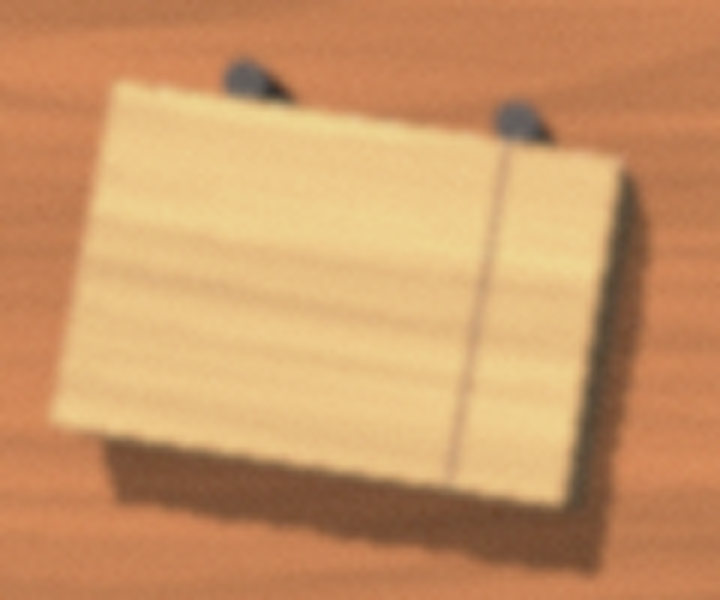

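Run:
```python
from h import *
from scipy.optimize import least_squares
c=cam('top')
P=lambda p,o,k:((p[0]+.5)/k-.5+o[0],(p[1]+.5)/k-.5+o[1])
for p in [(190,372),(507,370),(503,440),(193,442)]: print('stock',ray(c,P(p,(325,145),7),.016).round(4))
for p in [(400,372),(512,370)]: print('blade',ray(c,P(p,(325,145),7),.016).round(4))
for p in [(75,262),(617,255)]: print('rackfront',ray(c,P(p,(325,145),7),.048).round(4))
C=[P(p,(125,135),6) for p in [(118,82),(622,158),(568,505),(52,425)]]
W=np.array([ray(c,p,.06)[:2] for p in C]);print(W.round(4))
M=np.array([[75,110],[75,-110],[-75,-110],[-75,110]])/1e3
f=lambda q:((M@np.array([[np.cos(q[2]),np.sin(q[2])],[-np.sin(q[2]),np.cos(q[2])]])+q[:2])-W).ravel()
s=least_squares(f,[.65,.2,0]);q=s.x;print('blank',q[:2],np.degrees(q[2]),s.fun.round(4))
A=np.array([[np.cos(q[2]),np.sin(q[2])],[-np.sin(q[2]),np.cos(q[2])]])
for p in [(507,145),(453,485)]: print('line',((ray(c,P(p,(125,135),6),.06)[:2]-q[:2])@A.T).round(4))
for n,p,z in [('oil',(97,246),.09),('stone',(273,207),.028),('mallet',(273,117),.2)]: print(n,ray(c,p,z))
for p in [(263,178),(284,179),(262,240),(283,240)]: print('stone',ray(c,p,.028).round(3))
```

```text
stock [ 0.5975 -0.203   0.016 ]
stock [ 0.5997 -0.3241  0.016 ]
stock [ 0.573  -0.3223  0.016 ]
stock [ 0.5708 -0.2041  0.016 ]
blade [ 0.5985 -0.2831  0.016 ]
blade [ 0.5997 -0.326   0.016 ]
rackfront [ 0.6341 -0.1552  0.048 ]
rackfront [ 0.6394 -0.3567  0.048 ]
[[0.7143 0.3373]
 [0.6834 0.1203]
 [0.5351 0.1397]
 [0.5665 0.3596]]
blank [0.62483861 0.2392213 ] -8.085065528124606 [ 0.0002  0.0003  0.0002 -0.0005  0.      0.0012 -0.0005 -0.0009]
line [ 0.0729 -0.0601]
line [-0.0739 -0.0618]
oil [0.46292001 0.43404007 0.09      ]
stone [0.5692644  0.00523927 0.028     ]
mallet [0.75504956 0.00250571 0.2       ]
stone [0.646 0.033 0.028]
stone [ 0.643 -0.023  0.028]
stone [0.483 0.033 0.028]
stone [ 0.483 -0.022  0.028]
```

```bash
python3 -m inch '0 0 0 0 0 -0.1166 0.45;0 0 0 0 0 -0.1166 0.45;0 0 0 0 0 -0.1166 0.45;0 0 0 0 0 -0.1166 0.45;0 0 0 0 0 -0.1166 0.45;0 0 0 0 0 -0.1166 0.45;0 0 0 0 0 -0.1166 0.45;0 0 0 0 0 -0.1166 0.45;0 0 0 0 0 -0.1166 0.45;0 0 0 0 0 -0.1166 0.45' 40
cat > go.py <<'E'
import sys
from h import *
s=r.get_state();R=Ro.from_euler('xyz',s['eef_rot'],degrees=True)
T=np.array([float(v) for v in sys.argv[1:4]])
print(s['time_s'],s['tcp_pos'].round(4),s['eef_rot'].round(2),'W',round(s['gripper_width'],4),'F',np.round(s['contact_force'],1))
print('tool shift',R.inv().apply(T-s['tcp_pos']).round(4))
if len(sys.argv)>4:
    D=Ro.from_euler('xyz',[180,0,float(sys.argv[4])],degrees=True); print('turn',(R.inv()*D).as_rotvec().round(4))
E
python3 go.py .585 -.259 .12 -89
```

```text
time_s: 1.98
tcp_pos: [0.2763, -0.6158, 0.2265]
eef_rot: [180.0, 0.0, -88.7]
contact_force: [-0.3, 0.6, 0.3]
gripper_width: 0.04
1.9833 [ 0.2763 -0.6158  0.2265] [180.     0.   -88.69] W 0.04 F [-0.3  0.6  0.3]
tool shift [-0.3497 -0.3167  0.1065]
turn [0.     0.     0.0053]
```

```bash
python3 -m inch '-.0291 -.0264 0 0 0 0 .45;-.0291 -.0264 0 0 0 0 .45;-.0291 -.0264 0 0 0 0 .45;-.0291 -.0264 0 0 0 0 .45;-.0291 -.0264 0 0 0 0 .45;-.0291 -.0264 0 0 0 0 .45;-.0291 -.0264 0 0 0 0 .45;-.0291 -.0264 0 0 0 0 .45;-.0291 -.0264 0 0 0 0 .45;-.0291 -.0264 0 0 0 0 .45;-.0291 -.0264 0 0 0 0 .45;-.0291 -.0264 0 0 0 0.005 .45;0 0 .035 0 0 0 .45;0 0 .035 0 0 0 .45;0 0 .035 0 0 0 .45;0 0 0 0 0 0 .45'
python3 - <<'E'
from h import *
im,c=snap('wrist','w1')
o=np.array([.598,-.304,.012]);A=Ro.from_euler('z',1,degrees=True)
for p in [(0,100,4),(-24,100,4),(-24,-20,4),(0,-20,4)]:
    print(proj(c,o+A.apply(np.array(p)/1e3)).round(1))
snap('top','t1')
E
python3 go.py .585 -.259 .005
```

```text
time_s: 3.32
tcp_pos: [0.583, -0.2595, 0.1143]
eef_rot: [179.4, 0.2, -89.4]
contact_force: [-1.5, -0.1, -1.4]
gripper_width: 0.0395
[[264.9 262.3]]
[[290.2 262. ]]
[[290.6 131.8]]
[[261.9 132. ]]
3.4167 [ 0.5867 -0.2615  0.1213] [ 1.7985e+02 -1.0000e-02 -8.9290e+01] W 0.0396 F [ 0.2 -0.1  1.1]
tool shift [-0.0025  0.0014  0.1163]
```

View pics/w1.png

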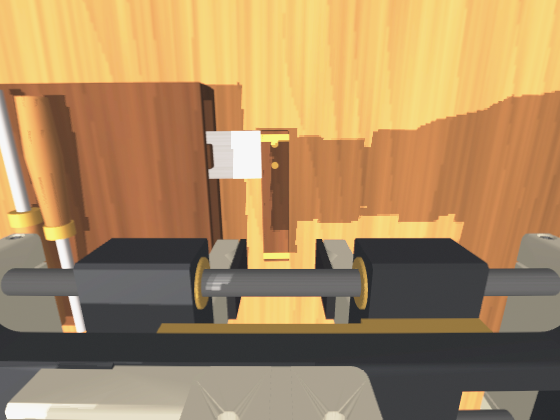

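View pics/t1.png

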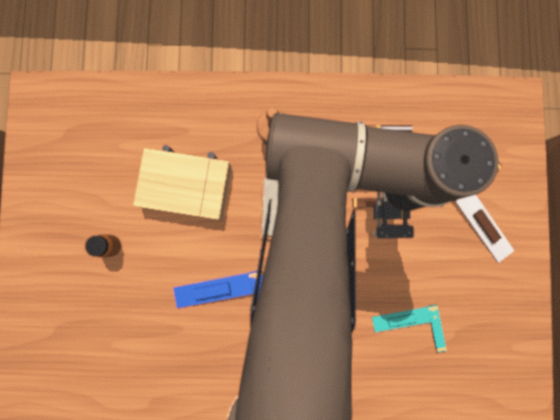

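```bash
python3 -m inch '-.0025 .0014 .03 0 0 0 .45;0 0 .03 0 0 0 .45;0 0 .03 0 0 0 .45;0 0 .015 0 0 0 .45;0 0 .009 0 0 0 .45;0 0 0 0 0 0 .45;0 0 0 0 0 0 .45'; python3 go.py .585 -.259 .005
```

```text
time_s: 4.0
tcp_pos: [0.5873, -0.2594, 0.0096]
eef_rot: [-179.9, -0.1, -89.3]
contact_force: [0.6, 0.1, 0.5]
gripper_width: 0.0395
4.0 [ 0.5873 -0.2594  0.0096] [-1.7985e+02 -5.0000e-02 -8.9300e+01] W 0.0395 F [0.6 0.1 0.5]
tool shift [-0.0004  0.0023  0.0046]
```

```bash
python3 -m inch '0 .0015 .004 0 0 0 .45;0 0 0 0 0 0 .3;0 0 0 0 0 0 .2;0 0 0 0 0 0 .2;0 0 0 0 0 0 .2;0 0 0 0 0 0 .2;0 0 0 0 0 0 .2' 40; python3 go.py .585 -.259 .005
```

```text
time_s: 4.58
tcp_pos: [0.5851, -0.259, 0.0045]
eef_rot: [-179.9, -0.0, -89.3]
contact_force: [-0.9, 0.5, 5.0]
gripper_width: 0.0235
4.5833 [ 0.5851 -0.259   0.0045] [-1.7991e+02 -3.0000e-02 -8.9280e+01] W 0.0235 F [-0.9  0.5  5. ]
tool shift [ 0.      0.0001 -0.0005]
```

```bash
python3 -m inch '0 0 -.005 0 0 0 .1;0 .01 0 0 0 0 .1;0 .015 0 0 0 0 .1;0 .02 0 0 0 0 .1;0 .02 0 0 0 0 .1;0 .02 0 0 0 0 .1;0 .02 0 0 0 0 .1;0 .02 0 0 0 0 .1;0 .015 0 0 0 0 .1;0 .01 0 0 0 0 .1;0 0 0 0 0 0 .1;0 0 .004 0 0 0 .1;0 0 0 0 0 0 .1;0 0 0 0 0 0 .1'; python3 go.py .435 -.259 .005
python3 - <<'E'
from h import *
snap('scene','s2')
E
```

```text
time_s: 5.75
tcp_pos: [0.4347, -0.2608, 0.0046]
eef_rot: [180.0, -0.0, -89.3]
contact_force: [-2.4, 0.2, 4.9]
gripper_width: 0.0235
5.75 [ 0.4347 -0.2608  0.0046] [ 1.7998e+02 -2.0000e-02 -8.9280e+01] W 0.0235 F [-2.4  0.2  4.9]
tool shift [-0.0018 -0.0004 -0.0004]
```

View pics/s2.png

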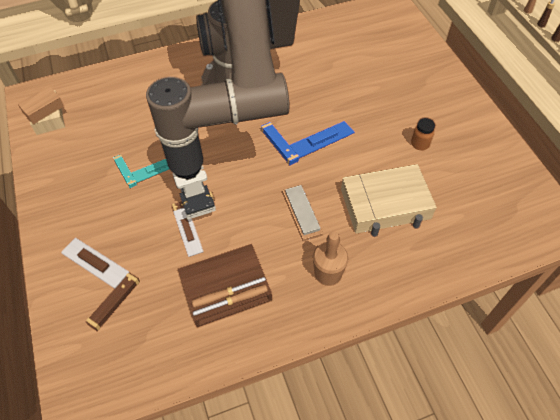

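```bash
python3 -m inch '0 0 0 0 0 0 .45;0 0 0 0 0 0 .45;0 0 0 0 0 0 .45;0 0 0 0 0 0 .45;0 0 0 0 0 0 .45;0 0 0 0 0 0 .45;0 0 -.02 0 0 0 .45;0 0 -.035 0 0 0 .45;0 0 -.035 0 0 0 .45;0 0 -.03 0 0 0 .45;-.035 0 0 0 0 0 .45;-.035 0 0 0 0 0 .45;-.035 0 0 0 0 0 .45;-.035 0 0 0 0 0 .45;0 0 0 0 0 0 .45'
python3 - <<'E'
from h import *
snap('wrist','w3');snap('top','t3');snap('scene','s3')
for n in ['top']:
  for t in ['grip','stock_corner','stock_end','blade_tip']: print(t,[(np.round(q['xy'],1),round(q['p'],2)) for q in r.recognise(t,n)])
a=cv2.imread('pics/t3.png')
cv2.imwrite('pics/c3.png',cv2.resize(a[175:275,340:440],None,fx=6,fy=6,interpolation=cv2.INTER_CUBIC))
E
```

```text
time_s: 7.05
tcp_pos: [0.4327, -0.1167, 0.1251]
eef_rot: [-179.9, 0.0, -89.1]
contact_force: [-1.2, -0.4, -0.2]
gripper_width: 0.0397
grip [(array([483.8, 211.4]), 0.76), (array([389.6, 228. ]), 0.6), (array([416.9, 322.7]), 0.57)]
stock_corner [(array([419.2, 322.2]), 0.96), (array([478.1, 209.2]), 0.76), (array([391.9, 232.5]), 0.58)]
stock_end [(array([390.4, 227.3]), 0.87), (array([419.3, 322.3]), 0.59)]
blade_tip [(array([418.1, 323.5]), 0.65), (array([389.1, 227.9]), 0.6), (array([266. , 327.2]), 0.6), (array([273. , 205.7]), 0.57)]
```

View pics/c3.png

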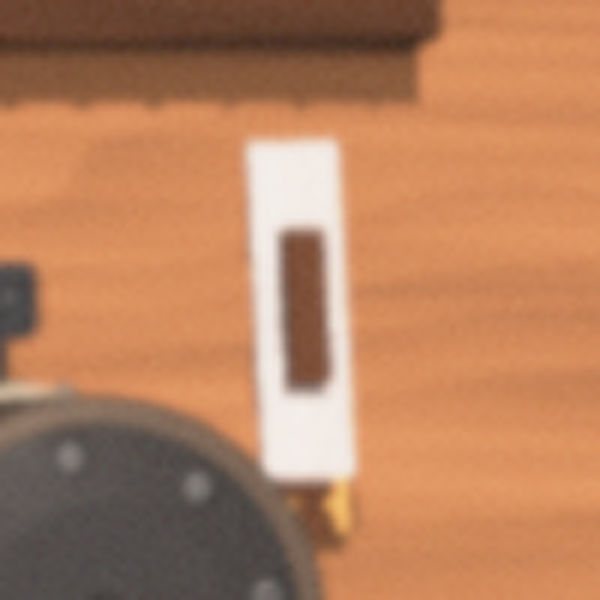

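View pics/w3.png

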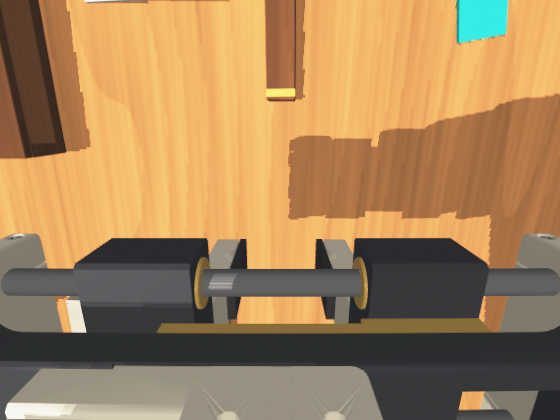

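Run:
```python
from h import *
c=cam('top')
P=lambda p:((p[0]+.5)/6-.5+340,(p[1]+.5)/6-.5+175)
for n,ps,z in [('tip',[(246,140),(339,140)],.004),('near',[(263,475),(355,473)],.016),('gf',[(280,228),(323,228)],.021),('gn',[(287,390),(330,389)],.0245)]:
    w=np.array([ray(c,P(p),z) for p in ps]);print(n,w.round(4).tolist(),w.mean(0).round(4))
```

```text
tip [[0.5992, -0.283, 0.004], [0.5998, -0.325, 0.004]] [ 0.5995 -0.304   0.004 ]
near [[0.45, -0.2867, 0.016], [0.4513, -0.3275, 0.016]] [ 0.4507 -0.3071  0.016 ]
gf [[0.5585, -0.2937, 0.021], [0.5587, -0.3128, 0.021]] [ 0.5586 -0.3032  0.021 ]
gn [[0.4873, -0.2954, 0.0245], [0.4879, -0.3143, 0.0245]] [ 0.4876 -0.3049  0.0245]
```

```bash
python3 -m inch '0 0 0 0 0 .1204 .5;0 0 0 0 0 .1204 .5;0 0 0 0 0 .1204 .5;0 0 0 0 0 .1204 .5;0 0 0 0 0 .1204 .5;0 0 0 0 0 .1204 .5;0 0 0 0 0 .1204 .5;0 0 0 0 0 .1204 .5;0 0 0 0 0 .1204 .5;0 0 0 0 0 .1204 .5;0 0 0 0 0 .1204 .5;0 0 0 0 0 .1204 .5;0 0 0 0 0 .1204 .5;0 0 0 0 0 0 .5'
cat > go2.py <<'E'
# target: hold(TCP) pos, R columns: tool frame from square yaw & pitch(deg, tip down +)
import sys
from h import *
a=[float(v) for v in sys.argv[1:]]
s=r.get_state();R=Ro.from_euler('xyz',s['eef_rot'],degrees=True)
S=Ro.from_euler('ZY',[a[3],a[4]],degrees=True); D=S*Ro.from_matrix(np.diag([-1.,1,-1]))
print(s['time_s'],s['tcp_pos'].round(4),s['eef_rot'].round(2),'W',round(s['gripper_width'],4),'F',np.round(s['contact_force'],1))
print('turn',(R.inv()*D).as_rotvec().round(4),'shift now',R.inv().apply(np.array(a[:3])-s['tcp_pos']).round(4),'shift after turn',D.inv().apply(np.array(a[:3])-s['tcp_pos']).round(4))
E
python3 go2.py .523 -.3041 .08 1.2 4.5
```

```text
time_s: 8.57
tcp_pos: [0.4323, -0.1216, 0.1243]
eef_rot: [-180.0, -0.0, -179.4]
contact_force: [-0.4, 0.6, -0.8]
gripper_width: 0.0439
8.5667 [ 0.4323 -0.1216  0.1243] [-1.8000e+02 -3.0000e-02 -1.7942e+02] W 0.0439 F [-0.4  0.6 -0.8]
turn [ 0.0004  0.0779 -0.0109] shift now [-0.0889 -0.1834  0.0443] shift after turn [-0.0901 -0.1844  0.0374]
```

```bash
python3 -m inch '0 0 0 0 .0779 -.0109 .5;-.018 -.0369 0 0 0 0 .5;-.018 -.0369 0 0 0 0 .5;-.018 -.0369 0 0 0 0 .5;-.018 -.0369 0 0 0 0 .5;-.018 -.0369 0 0 0 0 .5;0 0 .02 0 0 0 .5;0 0 .017 0 0 0 .5;0 0 0 0 0 0 .5;0 0 0 0 0 0 .5'
python3 - <<'E'
from h import *
im,c=snap('wrist','w4')
# predicted grip corners: square pose
A=Ro.from_euler('ZY',[1.2,4.5],degrees=True); o=np.array([.4507,-.3071,.0116])
for p in [(40,-10,16),(40,10,16),(110,-10,16),(110,10,16),(0,20,4),(0,-20,4)]: print(p,proj(c,o+A.apply(np.array(p)/1e3))[0].round(1))
print(o+A.apply([.075,0,.010]))
E
python3 go2.py .5235 -.3047 .013 1.2 4.5
```

```text
time_s: 9.4
tcp_pos: [0.5234, -0.3032, 0.0795]
eef_rot: [179.9, -4.6, -178.3]
contact_force: [-0.6, 1.3, 0.4]
gripper_width: 0.0437
(40, -10, 16) [263.3 187.2]
(40, 10, 16) [290.2 187.5]
(110, -10, 16) [263.8 272.4]
(110, 10, 16) [288.7 272.6]
(0, 20, 4) [304.1 131.6]
(0, -20, 4) [250.4 131.1]
[ 0.52623682 -0.30551773  0.01568474]
9.45 [ 0.5244 -0.3031  0.0808] [ 179.98   -4.51 -178.26] W 0.044 F [ 1.  -0.2  0.6]
turn [-0.0004 -0.0001  0.0093] shift now [-0.0044 -0.0016  0.0677] shift after turn [-0.0044 -0.0016  0.0677]
```

View pics/w4.png

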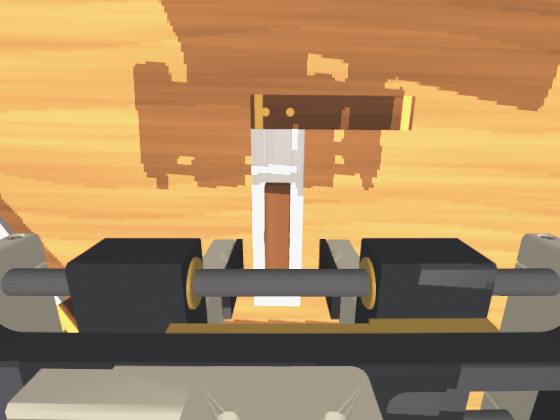

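```bash
python3 -m inch '-.0044 -.001 .02 0 0 0.009 .5;0 0 .025 0 0 0 .5;0 0 .015 0 0 0 .5;0 0 .003 0 0 0 .5;0 0 0 0 0 0 .5;0 0 0 0 0 0 .5'; python3 go2.py .5235 -.304 .0125 1.2 4.5
```

```text
time_s: 9.95
tcp_pos: [0.5253, -0.3037, 0.0191]
eef_rot: [-179.9, -4.3, -178.8]
contact_force: [-0.2, 0.7, 0.9]
gripper_width: 0.0436
9.95 [ 0.5253 -0.3037  0.0191] [-179.93   -4.35 -178.8 ] W 0.0436 F [-0.2  0.7  0.9]
turn [-0.0012  0.0027 -0.    ] shift now [ 0.0013 -0.0002  0.0068] shift after turn [ 0.0013 -0.0002  0.0068]
```

```bash
python3 -m inch '0 0 .004 0 0 0 .5;0 0 .0023 0 0 0 .5;0 0 0 0 0 0 .5;0 0 0 0 0 0 .3;0 0 0 0 0 0 .1;0 0 0 0 0 0 .1;0 0 0 0 0 0 .1;0 0 0 0 0 0 .1;0 0 0 0 0 0 .1' 35; python3 go2.py .5235 -.304 .0125 1.2 4.5
```

```text
time_s: 10.7
tcp_pos: [0.5238, -0.3037, 0.0113]
eef_rot: [-180.0, -4.4, -178.9]
contact_force: [-0.8, -0.7, 0.9]
gripper_width: 0.0189
10.7 [ 0.5238 -0.3037  0.0113] [-179.97   -4.45 -178.88] W 0.0189 F [-0.8 -0.7  0.9]
turn [-0.0004  0.0009 -0.0013] shift now [ 0.0004 -0.0003 -0.0012] shift after turn [ 0.0004 -0.0003 -0.0012]
```

```bash
python3 -m inch '0 0 -.01 0 0 0 .1;0 0 -.02 0 0 0 .1;0 0 -.02 0 0 0 .1;0 0 0 0 -.0777 0 .1;0 0 -.03 0 0 0 .1;0 0 -.04 0 0 0 .1;0 0 -.03 0 0 0 .1;0 0 0 0 0 0 .1;0 0 0 0 0 0 .1'
python3 - <<'E'
from h import *
im,c=snap('wrist','w5');snap('scene','s5')
s=r.get_state();R=Ro.from_euler('xyz',s['eef_rot'],degrees=True)
S=R*Ro.from_matrix(np.diag([-1.,1,-1]))
for p in [(-75,20,-2),(-75,-20,-2),(-75,100,-2),(-99,100,-2),(-99,-20,-2)]:
    print(p,proj(c,s['tcp_pos']+S.apply(np.array(p)/1e3))[0].round(1))
E
python3 go2.py .52 -.3 .16 -8.1 0
```

```text
time_s: 11.45
tcp_pos: [0.5286, -0.3036, 0.1638]
eef_rot: [-179.9, 0.3, -178.9]
contact_force: [-0.8, -0.5, -2.7]
gripper_width: 0.0198
(-75, 20, -2) [318.5 116. ]
(-75, -20, -2) [242.4 115.9]
(-75, 100, -2) [469.8 116.6]
(-99, 100, -2) [477.8  67.4]
(-99, -20, -2) [240.8  66.4]
11.55 [ 0.5268 -0.303   0.1605] [ 1.7996e+02 -6.0000e-02 -1.7890e+02] W 0.0197 F [-0.7  0.7 -3. ]
turn [ 0.0006 -0.0011  0.1605] shift now [0.0067 0.0031 0.0005] shift after turn [0.0071 0.002  0.0005]
```

View pics/w5.png

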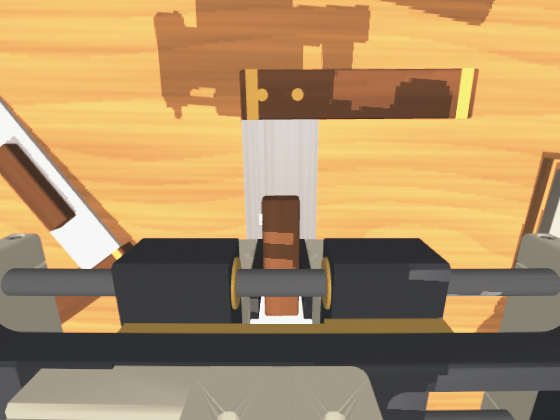

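View pics/s5.png

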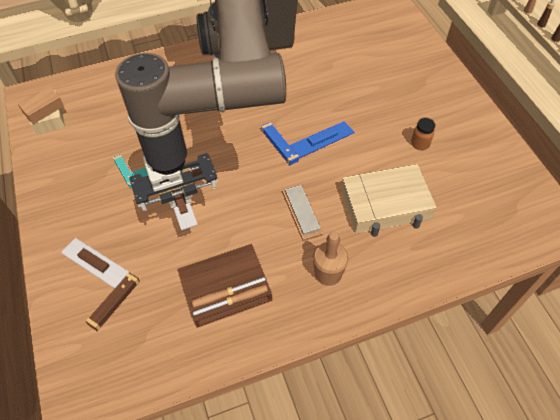

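Run:
```python
import cv2
a=cv2.imread('pics/w5.png')
cv2.imwrite('pics/c5.png',cv2.resize(a[50:220,230:490],None,fx=3,fy=3,interpolation=cv2.INTER_CUBIC))
```

```text
(no output)
```

View pics/c5.png

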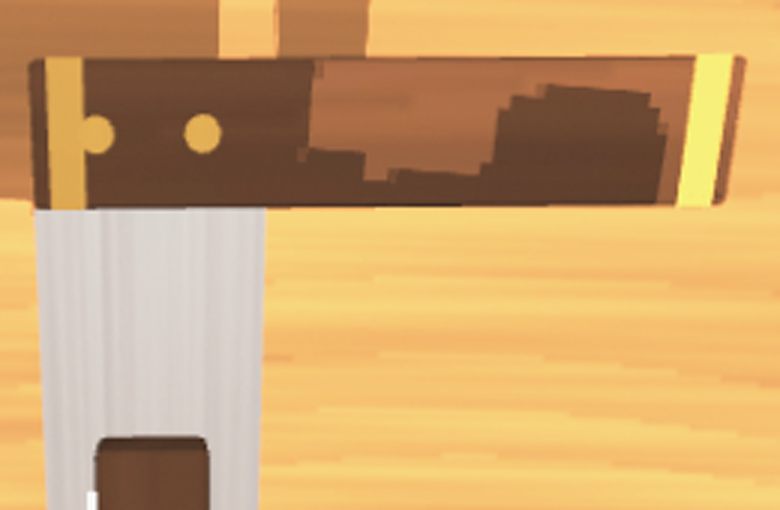

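Run:
```python
from h import *
from scipy.optimize import least_squares
c=cam('wrist'); s=r.get_state();R=Ro.from_euler('xyz',s['eef_rot'],degrees=True);S=R*Ro.from_matrix(np.diag([-1.,1,-1]))
M=np.array([(0,-20,4),(0,20,4),(0,100,4),(-24,100,4),(-24,-20,4),(40,-10,16),(40,10,16)])/1e3
Z=np.array([(35,209),(265,208),(722,205),(745,57),(30,60),(98,438),(207,438)]);U=(Z+.5)/3-.5+[230,50]
def f(q,full=True):
    A=S*Ro.from_euler('xyz',q[3:]); X=s['tcp_pos']+S.apply(q[:3])+A.apply(M)
    e=(proj(c,X)-U).ravel()
    return np.r_[e,(q-[-.075,0,-.005,0,0,0])/[.005,.005,.0015,.01,.03,.03]] if full else e
q=least_squares(f,[-.075,0,-.005,0,0,0]);print(q.x[:3].round(4),np.degrees(q.x[3:]).round(2));print(f(q.x,False).round(1))
```

```text
[-0.0757  0.0004 -0.0084] [ 0.28 -0.04  0.26]
[ 0.6 -1.1  0.1 -1.1 -0.3 -0.2 -0.3 -0.3  0.5 -0.9 -1.3  1.9  0.7  1.8]
```

```bash
python3 -m inch '0 0 0 0 0 .082 .1;0 0 0 0 0 .082 .1;0 0 0 0 0 0 .1'; python3 go2.py .6076 .1998 .16 -8.36 0
```

```text
time_s: 11.8
tcp_pos: [0.5265, -0.303, 0.1591]
eef_rot: [180.0, -0.2, 171.5]
contact_force: [-0.0, 0.0, -2.3]
gripper_width: 0.0194
11.8 [ 0.5265 -0.303   0.1591] [179.98  -0.21 171.5 ] W 0.0194 F [-0.   0.  -2.3]
turn [ 0.0003 -0.0037 -0.0025] shift now [-0.0059  0.5093 -0.0007] shift after turn [-0.0072  0.5093 -0.0009]
```

```bash
python3 -m inch '0 .02 0 0 0 0 .1;0 .0355 0 0 0 0 .1;0 .0355 0 0 0 0 .1;0 .0355 0 0 0 0 .1;0 .0355 0 0 0 0 .1;0 .0355 0 0 0 0 .1;0 .0355 0 0 0 0 .1;0 .0355 0 0 0 0 .1;0 .0355 0 0 0 0 .1;0 .0355 0 0 0 0 .1;0 .0355 0 0 0 0 .1;0 .0355 0 0 0 0 .1;0 .0355 0 0 0 0 .1;-.006 .0355 0 0 0 0 .1;0 .0275 0 0 0 0 .1;0 0 0 0 0 0 .1;0 0 0 0 0 0 .1;0 0 0 0 0 0 .1'; python3 go2.py .6076 .1998 .16 -8.36 0
python3 - <<'E'
from h import *
im,c=snap('wrist','w6');snap('top','t6')
E
```

```text
time_s: 13.3
tcp_pos: [0.6059, 0.1991, 0.1594]
eef_rot: [-179.9, -0.1, 171.8]
contact_force: [0.6, 0.4, -1.9]
gripper_width: 0.0198
13.3 [0.6059 0.1991 0.1594] [-1.7988e+02 -1.3000e-01  1.7185e+02] W 0.0198 F [ 0.6  0.4 -1.9]
turn [-0.0021 -0.0023  0.0036] shift now [-0.0015  0.001  -0.0006] shift after turn [-0.0015  0.001  -0.0006]
```

View pics/w6.png

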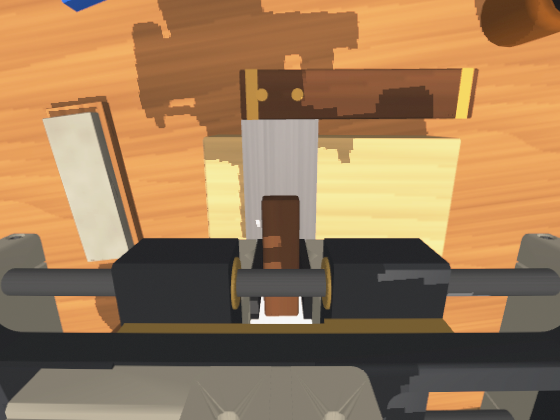

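View pics/t6.png

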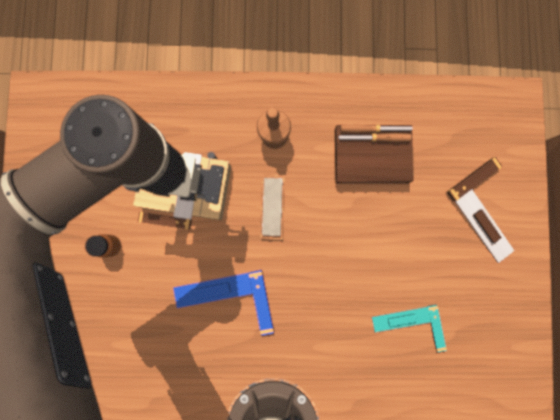

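Run:
```python
from h import *
c=cam('wrist'); q=np.array([.62484,.23922]);B=Ro.from_euler('z',-8.085,degrees=True)
tob=lambda w:B.inv().apply(w-np.r_[q,0])
for p in [(207,137.5),(460,138.5)]: print(tob(ray(c,p,.06)).round(4))
print(proj(c,np.r_[q,0]+B.apply([[-.075,-.11,.06],[-.075,.11,.06],[-.075,-.061,.06]])).round(1))
im=cv2.imread('pics/w6.png');cv2.imwrite('pics/c6.png',cv2.resize(im[60:240,195:475],None,fx=2.8,fy=2.8,interpolation=cv2.INTER_CUBIC))
```

```text
[-0.0742 -0.1049  0.06  ]
[-0.0731  0.1108  0.06  ]
[[200.9 136.6]
 [459.4 136.2]
 [258.5 136.4]]
```

View pics/c6.png

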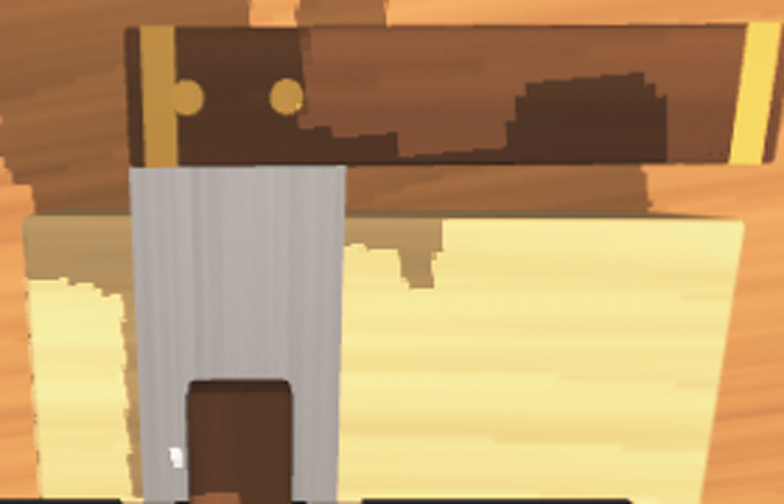

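```bash
python3 -m inch '0 .0015 .02 0 0 .0045 .1;0 0 .025 0 0 0 .1;0 0 .02 0 0 0 .1;0 0 .015 0 0 0 .1;0 0 .008 0 0 0 .1;0 0 0 0 0 0 .1;0 0 0 0 0 0 .1'; python3 go2.py .6076 .1998 .0705 -8.5 0
python3 - <<'E'
from h import *
im,c=snap('wrist','w7');snap('scene','s7')
cv2.imwrite('pics/c7.png',cv2.resize(im[60:240,195:475,::-1],None,fx=2.8,fy=2.8,interpolation=cv2.INTER_CUBIC))
a=cv2.imread('pics/s7.png');cv2.imwrite('pics/c7s.png',cv2.resize(a[130:250,310:450],None,fx=5,fy=5,interpolation=cv2.INTER_CUBIC))
E
```

```text
time_s: 13.98
tcp_pos: [0.6072, 0.2002, 0.0732]
eef_rot: [-180.0, -0.0, 171.4]
contact_force: [-0.3, 0.1, -1.2]
gripper_width: 0.0196
13.9833 [0.6072 0.2002 0.0732] [-179.97   -0.    171.44] W 0.0196 F [-0.3  0.1 -1.2]
turn [-0.0006 -0.     -0.001 ] shift now [-0.0004 -0.0004  0.0027] shift after turn [-0.0004 -0.0004  0.0027]
```

View pics/c7.png

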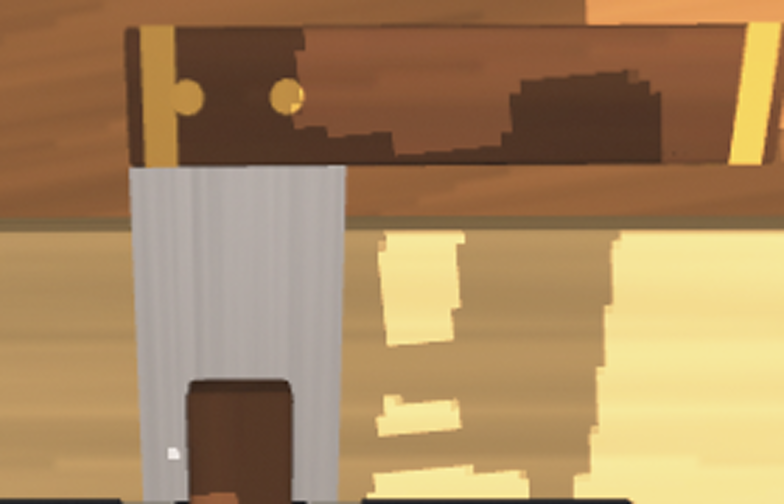

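View pics/c7s.png

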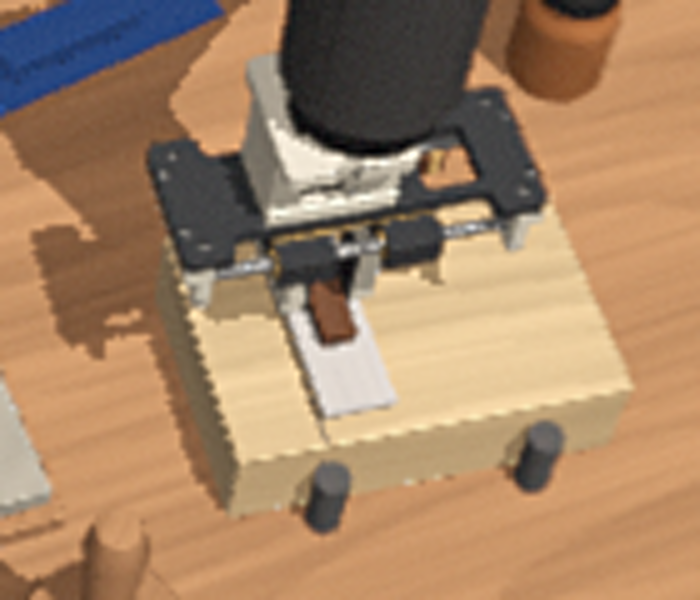

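```bash
python3 -m inch '0 0 .005 0 0 0 .1;0 0 0 0 0 0 .1;-.004 0 0 0 0 0 .1;-.003 0 0 0 0 0 .1;-.0015 0 0 0 0 0 .1;0 0 0 0 0 0 .1;0 0 0 0 0 0 .1;0 0 0 0 0 0 .1'; python3 go2.py .6076 .1998 .0705 -8.5 0
python3 - <<'E'
from h import *
im,c=snap('wrist','w8')
cv2.imwrite('pics/c8.png',cv2.resize(im[60:240,195:475,::-1],None,fx=2.8,fy=2.8,interpolation=cv2.INTER_CUBIC))
E
```

```text
time_s: 14.75
tcp_pos: [0.6153, 0.1995, 0.0678]
eef_rot: [-180.0, -0.0, 171.5]
contact_force: [0.2, 0.8, -2.0]
gripper_width: 0.0193
14.75 [0.6153 0.1995 0.0678] [-1.7998e+02 -2.0000e-02  1.7146e+02] W 0.0193 F [ 0.2  0.8 -2. ]
turn [-0.0004 -0.0003 -0.0007] shift now [ 0.0077 -0.0009 -0.0027] shift after turn [ 0.0077 -0.0009 -0.0027]
```

View pics/c8.png

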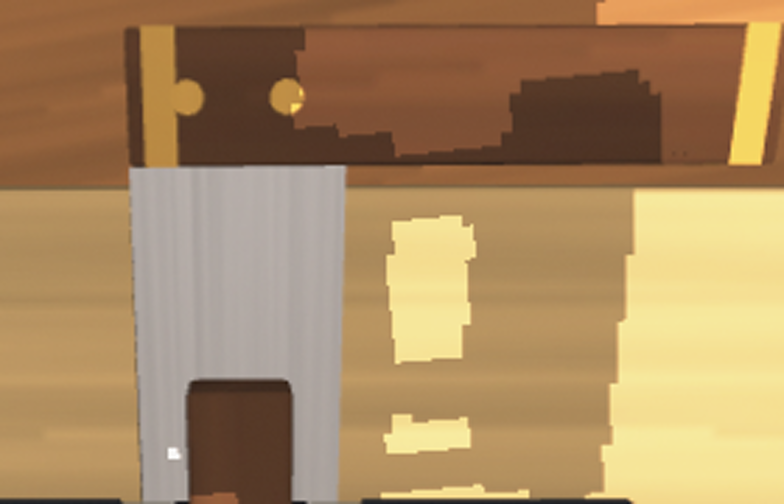

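```bash
python3 -m inch '-.0015 0 0 0 0 0 .1;-.001 0 0 0 0 0 .1;0 0 0 0 0 0 .1;0 0 0 0 0 0 .1'; python3 -m inch '-.0007 0 0 0 0 0 .1;0 0 0 0 0 0 .1;0 0 0 0 0 0 .1';python3 -m inch '-.0007 0 0 0 0 0 .1;0 0 0 0 0 0 .1;0 0 0 0 0 0 .1'
```

```text
time_s: 15.13
tcp_pos: [0.6179, 0.1992, 0.0678]
eef_rot: [-180.0, -0.0, 171.5]
contact_force: [-0.2, 0.3, -1.3]
gripper_width: 0.0194
time_s: 15.38
tcp_pos: [0.6185, 0.1991, 0.0678]
eef_rot: [-180.0, -0.0, 171.5]
contact_force: [-0.5, -0.2, -0.5]
gripper_width: 0.0195
time_s: 15.63
tcp_pos: [0.6192, 0.1989, 0.0678]
eef_rot: [-180.0, -0.0, 171.5]
contact_force: [0.2, -1.1, -2.4]
gripper_width: 0.0198
```

```bash
python3 -m inch '-.0007 0 0 0 0 0 .1;0 0 0 0 0 0 .1;0 0 0 0 0 0 .1';python3 -m inch '-.0007 0 0 0 0 0 .1;0 0 0 0 0 0 .1;0 0 0 0 0 0 .1'
python3 - <<'E'
from h import *
print(r.get_state()['contact_force'])
im,c=snap('wrist','w9')
cv2.imwrite('pics/c9.png',cv2.resize(im[60:240,195:475,::-1],None,fx=2.8,fy=2.8,interpolation=cv2.INTER_CUBIC))
E
```

```text
time_s: 15.88
tcp_pos: [0.6193, 0.1988, 0.0675]
eef_rot: [-180.0, -0.1, 171.4]
contact_force: [-3.6, 0.5, -0.8]
gripper_width: 0.0196
time_s: 16.13
tcp_pos: [0.6194, 0.1986, 0.0672]
eef_rot: [-179.9, -0.1, 171.4]
contact_force: [-5.1, 1.4, -1.1]
gripper_width: 0.0195
[-5.12230597  1.43572403 -1.09311216]
```

View pics/c9.png

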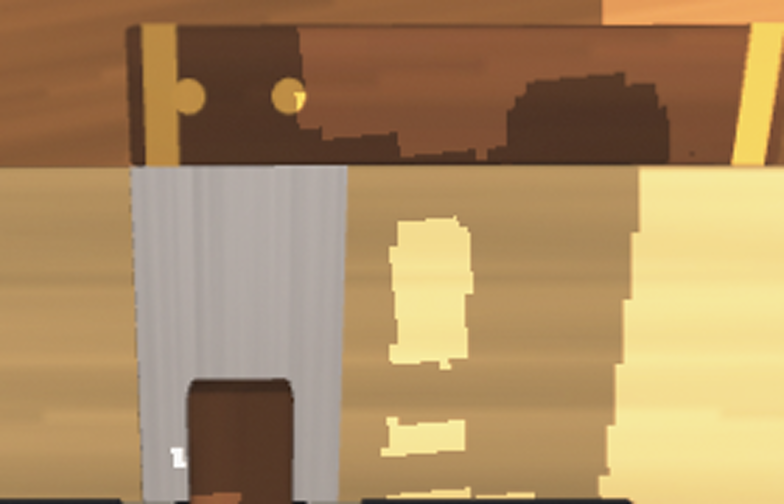

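```bash
python3 -m inch '.0007 0 .001 0 0 0 .1;0 0 .001 0 0 0 .1;0 0 0 0 0 0 .1;0 0 0 0 0 0 .1';python3 -m inch '0 0 .0007 0 0 0 .1;0 0 0 0 0 0 .1;0 0 0 0 0 0 .1'; python3 -m inch '0 0 .0007 0 0 0 .1;0 0 0 0 0 0 .1;0 0 0 0 0 0 .1'
```

```text
time_s: 16.52
tcp_pos: [0.6194, 0.1989, 0.0661]
eef_rot: [-180.0, -0.0, 171.5]
contact_force: [-5.7, 1.6, 2.5]
gripper_width: 0.0194
time_s: 16.77
tcp_pos: [0.6194, 0.1989, 0.0659]
eef_rot: [-180.0, -0.0, 171.5]
contact_force: [-7.2, 1.6, 5.4]
gripper_width: 0.0192
time_s: 17.02
tcp_pos: [0.6194, 0.1989, 0.0656]
eef_rot: [-180.0, -0.0, 171.5]
contact_force: [-8.9, 2.1, 8.7]
gripper_width: 0.0199
```

```bash
python3 -m inch '0 0 -.0005 0 0 0 .1;0 0 0 0 0 0 .3;0 0 0 0 0 0 .45;0 0 0 0 0 0 .5;0 0 0 0 0 0 .5;0 0 0 0 0 0 .5;0 0 -.02 0 0 0 .5;0 0 -.03 0 0 0 .5;0 0 -.03 0 0 0 .5;0 0 0 0 0 0 .5;0 0 0 0 0 0 .5'
python3 - <<'E'
from h import *
im,c=snap('wrist','w10');snap('top','t10')
s=r.get_state();print(s['tcp_pos'],s['eef_rot'],s['contact_force'])
cv2.imwrite('pics/c10.png',cv2.resize(im[60:300,195:475,::-1],None,fx=2.5,fy=2.5,interpolation=cv2.INTER_CUBIC))
E
```

```text
time_s: 17.93
tcp_pos: [0.6213, 0.1996, 0.1474]
eef_rot: [179.8, 0.2, 171.5]
contact_force: [-0.8, -0.6, -0.9]
gripper_width: 0.0438
[0.61968589 0.1988102  0.14462625] [-1.79986979e+02 -2.38432503e-02  1.71450701e+02] [ 0.40421158 -0.20635739 -0.3888319 ]
```

View pics/c10.png

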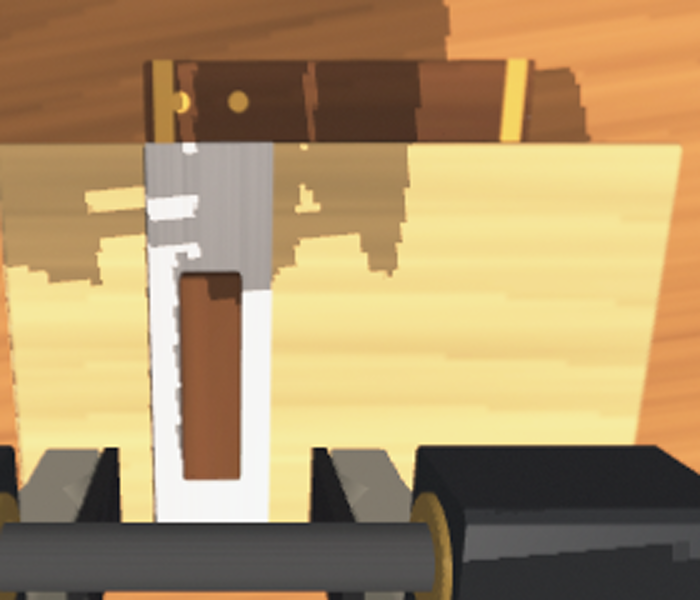

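```bash
python3 -m inch '.02 0 -.03 0 0 0 .5;.035 0 0 0 0 0 .5;.035 0 0 0 0 0 .5;0 0 0 0 0 0 .5;0 0 0 0 0 0 .5'
python3 - <<'E'
from h import *
im,c=snap('wrist','w11');a,_=snap('top','t11');b,_=snap('scene','s11')
q=np.array([.62484,.23922]);B=Ro.from_euler('z',-8.085,degrees=True)
cv2.imwrite('pics/c11s.png',cv2.resize(b[130:250,310:450,::-1],None,fx=5,fy=5,interpolation=cv2.INTER_CUBIC))
E
```

```text
time_s: 18.45
tcp_pos: [0.5292, 0.2122, 0.1745]
eef_rot: [-179.9, -0.1, 171.6]
contact_force: [0.8, 0.0, -0.2]
gripper_width: 0.0441
```

View pics/w11.png

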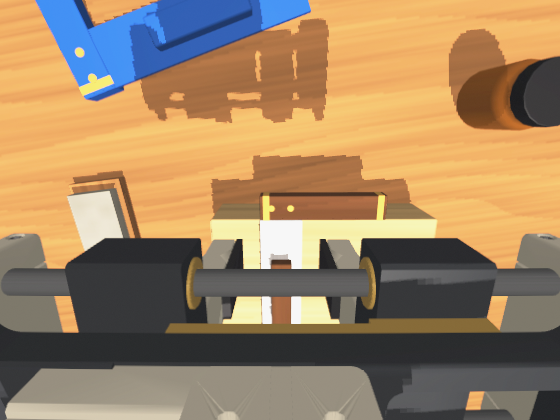

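View pics/c11s.png

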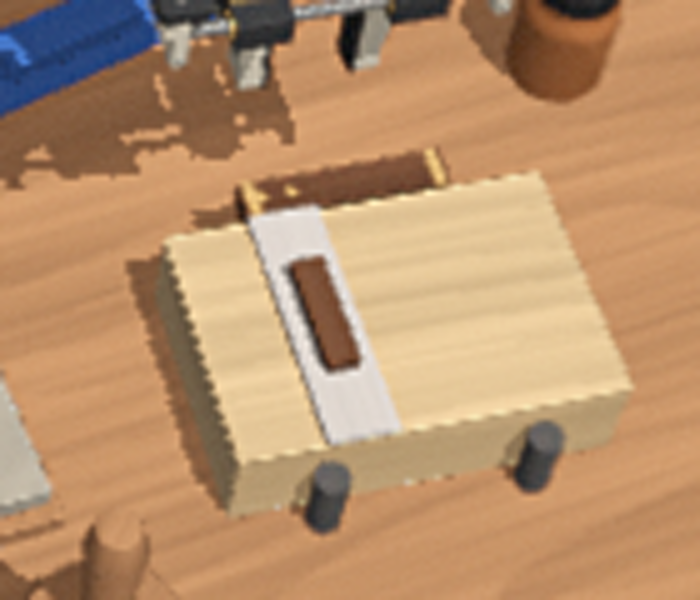

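View pics/t11.png

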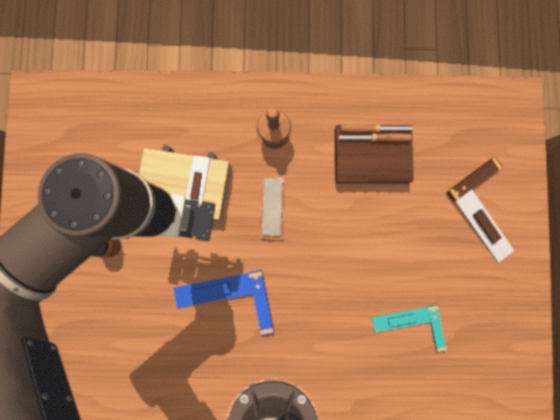

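```bash
python3 -m inch '0 -.04 0 0 0 0 .5;0 -.04 0 0 0 0 .5;0 -.04 0 0 0 0 .5;0 -.04 0 0 0 0 .5;0 -.04 0 0 0 0 .5;0 -.04 0 0 0 0 .5;0 0 0 0 0 0 .5;0 0 0 0 0 0 .5'
python3 - <<'E'
from h import *
a,c=snap('top','t12');b,_=snap('scene','s12')
cv2.imwrite('pics/c12.png',cv2.resize(a[135:235,125:245,::-1],None,fx=6,fy=6,interpolation=cv2.INTER_CUBIC))
# predicted corners at ideal pose
q=np.array([.62484,.23922,.06]);B=Ro.from_euler('z',-8.085,degrees=True)
P=proj(c,q+B.apply(np.array([(-75,-61,4),(75,-61,4),(75,-21,4),(-75,-21,4),(-75,59,4),(-99,59,4),(-99,-61,4)])/1e3))
print(((P-[125,135]+.5)*6-.5).round(0).tolist())
E
```

```text
time_s: 19.27
tcp_pos: [0.4953, -0.0274, 0.1746]
eef_rot: [-180.0, -0.0, 171.2]
contact_force: [-0.0, 0.7, -0.0]
gripper_width: 0.0438
[[449.0, 487.0], [508.0, 138.0], [416.0, 125.0], [355.0, 472.0], [169.0, 443.0], [159.0, 500.0], [439.0, 543.0]]
```

View pics/c12.png

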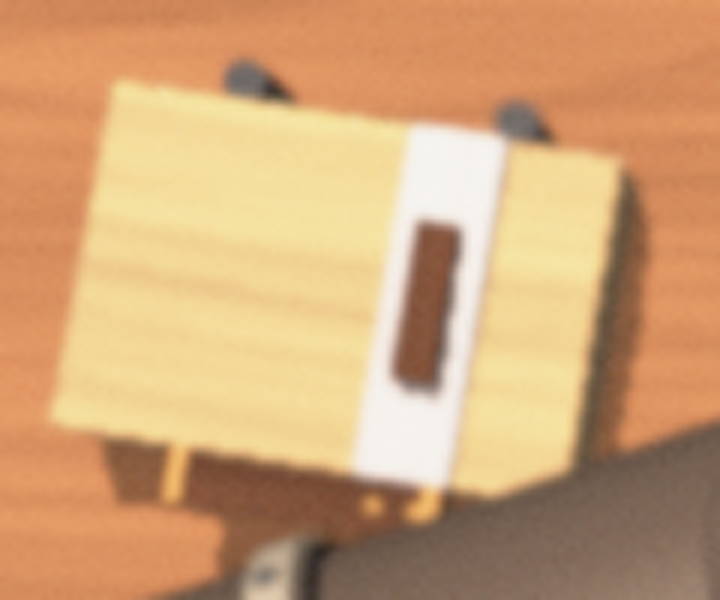

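Run:
```python
import cv2
a=cv2.imread('pics/s12.png');cv2.imwrite('pics/c12s.png',cv2.resize(a[155:230,335:440],None,fx=7,fy=7,interpolation=cv2.INTER_CUBIC))
```

```text
(no output)
```

View pics/c12s.png

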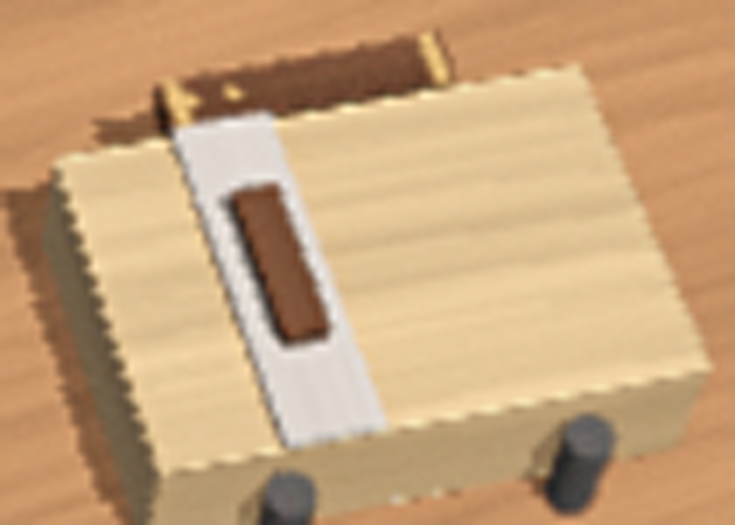

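Run:
```python
import cv2
a=cv2.imread('pics/w10.png')
cv2.imwrite('pics/c10a.png',cv2.resize(a[100:135,240:300],None,fx=12,fy=12,interpolation=cv2.INTER_NEAREST))
cv2.imwrite('pics/c10b.png',cv2.resize(a[100:135,370:430],None,fx=12,fy=12,interpolation=cv2.INTER_NEAREST))
```

```text
(no output)
```

View pics/c10a.png

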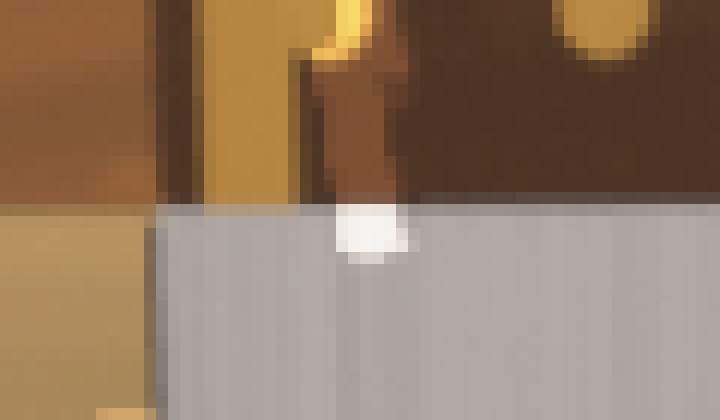

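View pics/c10b.png

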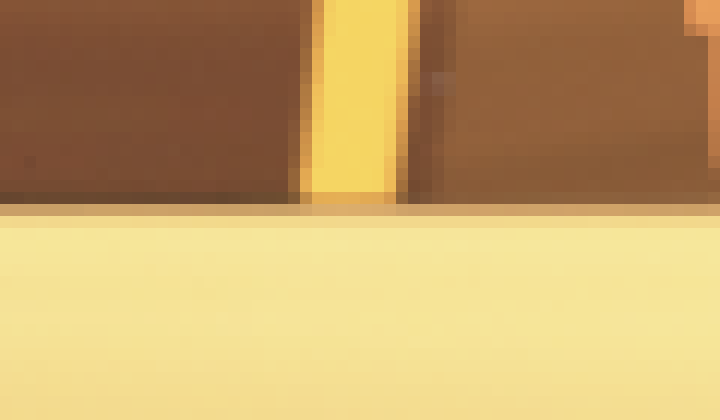

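Run:
```python
from h import *
s=r.get_state();print(s['time_s'],s['contact_force'],s['qd'])
print(r.close_job())
```

```text
19.3667 [-0.30104233 -0.15893982 -1.01948589] [ 1.66644036  0.07503725  0.12331004 -0.06377682 -0.18037408 -0.0794618 ]
the job is handed in; nothing more can be done
None
```

The square now lies on the carving blank, let go, and the job is handed in at about 19.4 s. No verdict came back, so what follows rests on my own checks.

**What I did**
- I drew the square out from the rack by its stock and let it go on the bare bench, with the blade tip about 35 mm clear of the rack.
- I took it again by the blade grip with the tool tilted to match the blade, levelled it and carried it over the whetstone to the blank.
- I pushed it on with about 5 N until the stock met the face. Lowering raised the readings to about 9 N in each of x and z, then I released it and backed the arm away.

**Last checks**
- **Flush:** in the wrist picture the stock's inner edge meets the blank's face with no visible gap, about 0.4 mm at most at both ends.
- **Pencil line:** in the top picture the blade's outer edge is within about 1 mm of where I measured the line.
- **Flatness:** the blade looks flat on the top in both views. I judged this by eye and by the tool height at contact, not by a separate measurement.
- **Bystanders:** the whetstone, mallet and oil jar look unmoved in the pictures. I did not measure them again.

**Disagreement:** the top and wrist cameras differed by about 1.4 mm in the blank's position and 0.3 to 0.5° in its angle. I aimed between the two, and the final push against the face squared up the rest.

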